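Kick the stand down and hold the bicycle frame stub upright

ROBOT

A 6-joint arm with a two-finger parallel gripper is mounted at the origin on a cart in front of the work surface, level with it; the furniture and walls round the work are solid. World frame = base frame: x ahead of the robot, y to its left, z up, the work surface at z = 0. Lengths are in m, angles in rad, forces in N, time in s.
With the tool pointing down it reaches from about 0.375 to 0.825 m from the base axis. Payload 5.5 kg.
Tool frame: the origin (TCP) lies on the centre line of the jaws, within the pads' length; the fingertips stand r.tip_reach ahead of it and the grasp point (between the pads) lies 3 mm ahead of it (r.tip_reach is the distance from the TCP to the fingertips, in m); z points along the fingers, y is the line along which they close (so a half turn about z gives the same grasp; the last joint's range is limited). The gripper opens to 85 mm and grips with 20 to 120 N. Pads are 22 mm wide; open, the fingers measure 114 mm over their backs; the gripper's body (76 mm by 85 mm) begins 54 mm behind the grasp point. The pads swing forward as they close: fully open they stand 13 mm farther back than shut.
Start: joints at [1.35, 0.314, -0.047, 1.21, 0, 1.571], TCP at [0.131, 0.585, 0.253] pointing down, gripper open.
Joint ranges: [-2.67, 2.67], [-0.69, 1.73], [-1.03, 1.25], [-2.08, 2.16], [-1.42, 1.45], [-3.14, 3.14]. Speed limits (rad/s): [2.39, 2.39, 3.01, 3.14, 3.14, 3.14].

INTERFACE

Orientations are given as a unit quaternion [w, x, y, z].
In Python, from bench import r, eyes, workorder gives the robot as it stands.
- The arm moves only by the tool play_rows, never from a script. Its argument "increments" is a list of rows, each a list of 3 entries, a list of its own where there are three numbers: the closure, from 0 (fully open) to 1 (shut), then the shift along the tool's x, y, z in mm, then the turn about the tool's z in degrees. In form: [[gripper, [dx, dy, dz], roll], ...]. A call has 1 to 8 rows; each row shifts and turns the commanded pose from where the row before left it, along the tool's axes as they then stand; what a row does not reach is not made up. A row lasts 1/8 s, in which the tool goes at most 62.5 mm and 10.7 degrees, less where a joint would pass 70% of its speed; a pose out of reach is approached as far as the arm can. A call with a gripper value outside its range is refused whole. The fingers move at their own pace and stop on an object; "force" is the grip in N (left out, the last holds). Time passes only in rows, so rows that do not move let the fingers close. It gives the time, the measured TCP pose, the force, the opening and the grip force at its end, in the units of the state.
- r.sense(): the state, without advancing time (a new reading comes with each control period).
- eyes.grab_frame(name): name is "scene" or "top" or "wrist"; returns (picture, depth): 480x640x3 uint8, blue, green, red; 480x640 float32, m along the optical axis (not along the pixel's ray), 0 where there is no reading.
- eyes.camera_model(name): a dict with "K" (3x3 intrinsics, pixels), "k1" (the pictures are not rectified: a ray, as slopes to the right and down, at radius r is drawn at 1 + k1 r^2 times it, then the intrinsics apply), "rvec" (rotation vector, rad) and "tvec" (3), from world to camera coordinates, as OpenCV has them. Camera axes: x right, y down, z forward; pixel columns grow to the right and rows downward; lengths in m; the calibration is good to about 2 mm. A picture is of the moment at which its call begins: read the wrist's pose just before it. camera_model takes no time and is no camera call; for the wrist camera it gives the pose at the moment of the call.
- workorder.job_done(): hands the job in; it is judged then, once.
The state is a dict: "clock": time; "joint_positions": joint angles; "dq": joint speeds; "tau": joint torques, N m; "tool_pos": TCP position; "ee_rot": TCP orientation; "ft_force": force on the tool from outside, world axes, zero at the start; "moment": the same for the moment, N m; "width": finger opening in m; "grip_force": force on a finger pad.
Only numpy, scipy, OpenCV 4.12 (cv2) and the standard library are available. Lean on these libraries where they do the work, as an engineer would, in place of code of your own. Each camera call takes 0.05 s, during which the arm holds its last target. There are 200 camera calls.

TASK

The bicycle frame stub slumps over to one side in its tipping cradle with its kickstand folded up. First swing the kickstand down past its over-centre point so that it snaps fully down, then grip the seat tube near its top, bring the frame upright and finish while still holding it upright there, kickstand still down, ready for a paint touch-up (let go, it would tip over again). Leave the tape roll, the small cup and the dropper bottle where they stand.

Things in the scene. Friction and masses are not known exactly. Their poses are not given: they have to be found in the camera images.
- stand_base: dark steel base plate fixed to the bench, 200 x 170 x 6 mm, with two bearing lugs. Origin on the bench surface under the tipping axis; its x axis runs along the tipping axis, away from the hub and towards the front of the frame, y to the kickstand side, z up. The tipping axis lies along x, 36 mm above the bench.
- frame_stub (a joint): lean of the grey frame stub (about 0.9 kg) about the tipping axis, rad: 0 = upright, positive = leaning away from the kickstand (towards the base's -y) up to the bumper stop at 0.30, where it slumps at the start; negative = leaning to the kickstand side. It is top-heavy and falls to either side if not held. With the kickstand down, its foot meets the base plate at about -0.11.
- tube_grip (a point): point on the axis of the seat tube, the tall upright plain tube of the frame, 28 mm in diameter, 20 mm below its open top; the tube is plain for 40 mm below this point, down to a 36 mm clamp collar. It moves with the frame: with the frame upright it lies at (45, 0, 205) mm in stand_base. Its z axis is the tube's axis.
- kickstand (a joint): angle of the kickstand, rad: 0 = folded up against its stop, leg pointing to the hub end (base's -x) and 0.1 rad above level; 1.70 = fully down against its stop, leg pointing down. A spring with its centre at about 0.8 drives it away from the centre to whichever stop is nearer; short of the centre it flips back up. Pressing the leg down at kick_mid takes about 5 N at first and less towards the centre.
- kick_mid (a point): on the axis of the leg, a 12 mm aluminium rod with a rubber foot, 58 mm along from its pivot (the foot is 100 mm from the pivot). It moves with the leg. The pivot lies in the upright frame at (0, 35, 120) mm in stand_base, its axis parallel to base y; the leg splays outward to +y by 25 mm over its length. Nothing is above the folded leg; the hub (42 mm across, axle end 27 mm from the frame's middle plane) lies beside it.
- tape_mid (a point): centre of a masking tape roll lying flat, 98 mm across, 24 mm high: leave it alone
- cup_mid (a point): centre of a small plastic sample cup, 56 mm across, 51 mm high: leave it alone
- dropper_mid (a point): centre of a brown dropper bottle, 37 mm across, 117 mm high: leave it alone

How it is judged:
On the way, in this order (a step that is already met when the one before it is completed fails the run):
1. the kickstand is fully down, over centre (value of joint kickstand above 1.6 rad), for 0.2 s.
2. the frame is held upright by its seat tube with the kickstand down (value of joint frame_stub between -0.07 and 0.07 rad and contact force between the fingers and frame_stub above 2 N and distance between the grasp point and tube_grip below 0.07 m and value of joint kickstand above 1.6 rad), for 0.3 s.
At the end, for the whole second after the job is handed in: the kickstand is fully down (over 1.6 of 1.70 rad) and untouched, the frame is within 4 degrees of upright and still, and the fingers hold it (over 2 N) within 70 mm of the grip point near the top of the seat tube (all of step 2 and velocity of joint frame_stub between -0.1 and 0.1 rad/s and contact force between each of the arm, the fingers and kickstand below 0.5 N); the arm keeps its last pose, push and grip.
It fails at once if the tape roll is pushed more than 20 mm or tipped (distance of tape_mid from where it was at the start of the episode above 0.02 m or angle between tape_mid's own z axis and vertical above 0.3 rad).
It fails at once if the small cup is pushed more than 20 mm or tipped (distance of cup_mid from where it was at the start of the episode above 0.02 m or angle between cup_mid's own z axis and vertical above 0.3 rad).
It fails at once if the dropper bottle is pushed more than 20 mm or tipped (distance of dropper_mid from where it was at the start of the episode above 0.02 m or angle between dropper_mid's own z axis and vertical above 0.3 rad).
It also fails if it takes over 45 s, if anything falls off the work surface, if the arm or the gripper's body presses on something with over 40 N, if the wrist force passes 120 N, or if a joint passes its speed limit or range.

## Working session

There is one attempt and no reset: what is moved stays moved. The work goes in short steps, Python scripts to look and compute and a tool call to move; the robot and the scene stay as the last step left them, time stands still between calls to the robot, and variables do not carry over. Pictures are saved under pics/ and viewed, at most 10 in all, crops included, and the job is handed in when it is done.

Besides the shell and the picture viewer there is one more tool, called after "Emit:" as name([rows], argument=value, ...), one row to a line, values as JSON. play_rows: Moves the arm, as the interface text tells. Its arguments: {"type":"object","properties":{"increments":{"type":"array","items":{"type":"array"}},"force":{"type":"number"}},"required":["increments"]}

```bash
mkdir -p pics; cat > h.py <<'E'
import numpy as np, cv2
from bench import r, eyes, workorder
from scipy.spatial.transform import Rotation as R
def cam(n):
    m=eyes.camera_model(n); return np.array(m["K"]),m["k1"],cv2.Rodrigues(np.array(m["rvec"],float))[0],np.array(m["tvec"],float).ravel()
def cloud(n,d,c=None):
    K,k1,Rm,t=c or cam(n)
    v,u=np.mgrid[0:480,0:640]
    p=cv2.undistortPoints(np.stack([u,v],-1).reshape(-1,1,2).astype(np.float64),K,np.array([k1,0,0,0.])).reshape(480,640,2)
    P=np.dstack([p*d[...,None],d])
    return (P-t)@Rm
E
python3 - <<'E'
from h import *
for n in("scene","top"):
    b,d=eyes.grab_frame(n); cv2.imwrite(f"pics/{n}0.png",b); np.savez(f"pics/{n}0.npz",b=b,P=cloud(n,d),d=d)
    K,k,Rm,t=cam(n); print(n,-Rm.T@t,Rm[2])
s=r.sense(); print(s,r.tip_reach)
E
```

```text
scene [ 0.07474606 -0.83047723  1.13515153] [ 0.33560911  0.61146908 -0.71656967]
top [ 0.37208044 -0.00658133  1.39664906] [ 0.101908   -0.00259046 -0.99479045]
{'clock': 0.1, 'joint_positions': array([ 1.35001484e+00,  3.14172700e-01, -4.79927971e-02,  1.21017703e+00,
       -3.01132792e-05,  1.57077502e+00]), 'dq': array([ 0.00147257, -0.00061788,  0.00272623,  0.00057882, -0.00207677,
       -0.00210491]), 'tau': array([-5.25802516e-04, -5.40767455e+01,  3.40540767e+01,  1.12572059e-02,
       -7.44314229e-05,  4.93639732e-06]), 'tool_pos': array([0.13129826, 0.58496099, 0.2525043 ]), 'ee_rot': array([-7.02129290e-05,  1.10156042e-01,  9.93914005e-01, -7.70050910e-04]), 'ft_force': array([-0.03358962,  0.35063412, -0.15282868]), 'moment': array([0.02810526, 0.04582549, 0.01848237]), 'grip_force': 0.0, 'width': 0.08553758928547293} 0.022
```

View pics/scene0.png

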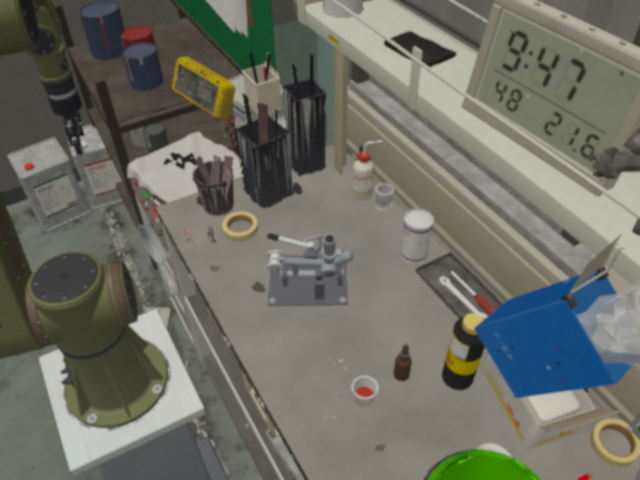

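View pics/top0.png

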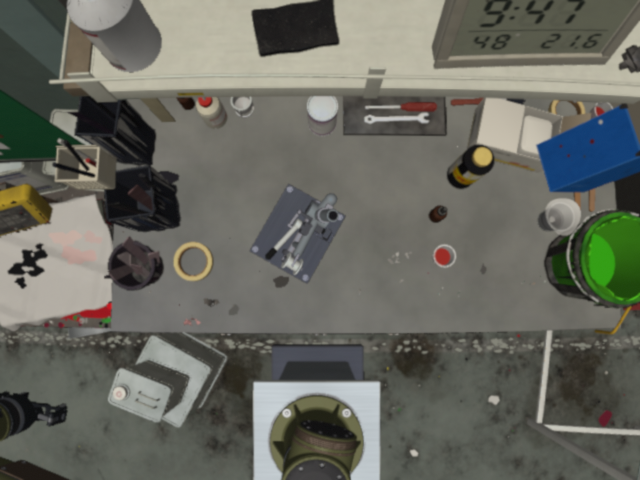

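The scene view shows the stub at (310,265). In the top view the plate spans (250–347, 183–283), with the hub near (293,265), the foot near (270,255) and the seat tube top near (333,212). The tape (193,262), cup (443,256) and dropper (438,213) are well clear of it.

```bash
python3 - <<'E'
from h import *
z=np.load("pics/top0.npz");b,P=z["b"],z["P"]
cv2.imwrite("pics/c1.png",cv2.resize(b[165:300,230:365],None,fx=4.4,fy=4.4,interpolation=cv2.INTER_CUBIC))
# plate: points 3..10mm high near, dark
K,k,Rm,t=cam("top")
sub=P[165:300,230:365];bb=b[165:300,230:365].astype(int)
m=(bb.sum(2)<300)&(sub[...,2]<.03)
m=cv2.morphologyEx(m.astype(np.uint8),cv2.MORPH_OPEN,np.ones((3,3)))
n,l,st,_=cv2.connectedComponentsWithStats(m);i=1+st[1:,4].argmax()
print(st[i]); print("z med",np.median(sub[l==i][:,2]))
c=-Rm.T@t
ys,xs=np.nonzero(l==i);hull=cv2.convexHull(np.stack([xs,ys],1).astype(np.int32))
hp=cv2.undistortPoints((hull.reshape(-1,1,2)+[230,165]).astype(float),K,np.array([k,0,0,0.])).reshape(-1,2)
ray=np.c_[hp,np.ones(len(hp))]@Rm; W=c+ray*((.006-c[2])/ray[:,2])[:,None]
rect=cv2.minAreaRect((W[:,:2]*1000).astype(np.float32));print(rect);print(cv2.boxPoints(rect))
hi=sub[...,2]>.15
print(sub[hi].mean(0),sub[hi].max(0),hi.sum())
for pt in [(333,212),(293,265),(270,255),(300,222),(285,237)]: print(pt,P[pt[1],pt[0]].round(3))
s=np.load("pics/scene0.npz")
cv2.imwrite("pics/c2.png",cv2.resize(s["b"][220:315,255:365],None,fx=6,fy=6,interpolation=cv2.INTER_CUBIC))
E
```

```text
[  23   21   62   73 1699]
z med 0.006774763481676191
((558.0773315429688, 99.94762420654297), (77.95978546142578, 207.9880828857422), 50.52480697631836)
[[453.02307  135.97264 ]
 [613.5691     3.745453]
 [663.1316    63.922607]
 [502.58557  196.1498  ]]
[ 0.51671891 -0.00573698  0.34318764] [0.58548146 0.11600375 1.39664906] 441
(333, 212) [ 0.545 -0.037  0.22 ]
(293, 265) [0.436 0.054 0.129]
(270, 255) [0.457 0.104 0.154]
(300, 222) [0.534 0.037 0.137]
(285, 237) [0.499 0.072 0.14 ]
```

View pics/c1.png

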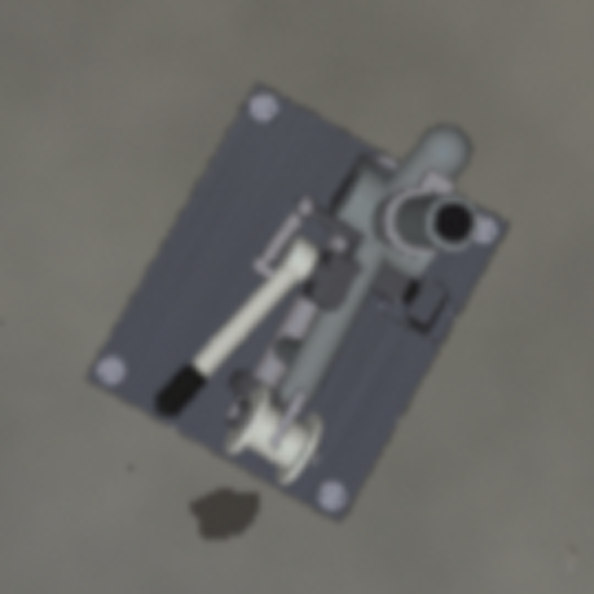

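View pics/c2.png

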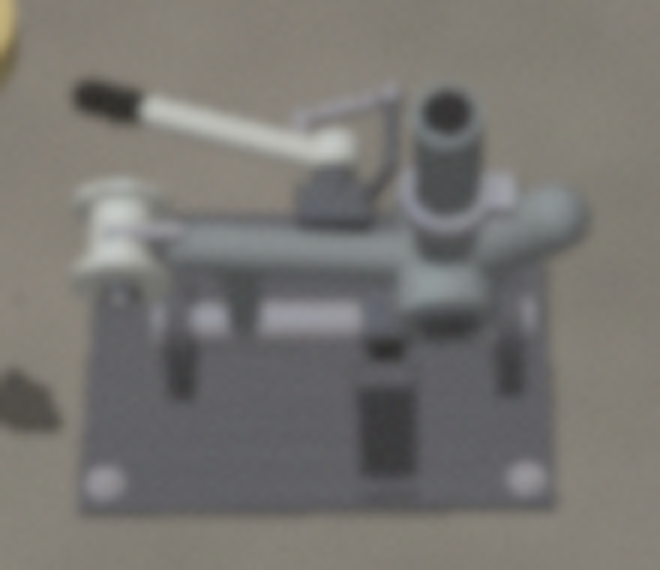

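```bash
cat >> h.py <<'E'
def base():
    K,k,Rm,t=cam("top");c=-Rm.T@t
    q=(np.array([(258,85),(508,222),(343,520),(90,378)],float)+.5)/4.4-.5+[230,165]
    hp=cv2.undistortPoints(q.reshape(-1,1,2),K,np.array([k,0,0,0.])).reshape(-1,2)
    ray=np.c_[hp,np.ones(4)]@Rm; W=c+ray*((.006-c[2])/ray[:,2])[:,None]
    x=(W[0]+W[1]-W[2]-W[3])[:2];y=(W[0]+W[3]-W[1]-W[2])[:2]
    a=np.arctan2(x[1],x[0]);b=np.arctan2(y[1],y[0])-np.pi/2
    return W,W.mean(0)[:2],(a+b)/2,(a,b)
def toW(p,o,a): # base mm -> world m
    p=np.array(p,float)/1000; return np.r_[o+[p[0]*np.cos(a)-p[1]*np.sin(a),p[0]*np.sin(a)+p[1]*np.cos(a)],p[2]]
def toB(w,o,a):
    d=np.array(w)[...,:2]-o; return 1000*np.stack([d[...,0]*np.cos(a)+d[...,1]*np.sin(a),-d[...,0]*np.sin(a)+d[...,1]*np.cos(a),np.array(w)[...,2]],-1)
def rot(q): return R.from_quat(np.roll(q,-1)).as_matrix()
E
python3 - <<'E'
from h import *
W,o,a,ab=base();print(W,o,a,ab)
print("sides",np.linalg.norm(np.diff(W,axis=0),axis=1))
z=np.load("pics/top0.npz");P=z["P"]
for pt in [(333,212),(293,265),(270,255),(298,224),(285,237)]: print(pt,toB(P[pt[1],pt[0]],o,a).round(1))
s=r.sense();T=rot(s["ee_rot"]);print(T.round(3)); print("tool y yaw",np.arctan2(T[1,1],T[0,1]))
for p in [(-57,21,200),(45,-50,197)]:
    w=toW(p,o,a);print(p,w, "tool delta",(T.T@(w-s["tool_pos"])*1000).round(1))
E
```

```text
[[ 0.64981265  0.07235795  0.006     ]
 [ 0.56892598 -0.07284761  0.006     ]
 [ 0.39703083  0.02257596  0.006     ]
 [ 0.47863262  0.16846145  0.006     ]] [0.52360052 0.04763693] -0.5091438724463565 (np.float64(-0.5091670102637338), np.float64(-0.5091207346289792))
sides [0.16621465 0.19660518 0.1671569 ]
(333, 212) [ 60.  -63.  220.4]
(293, 265) [-79.6 -37.7 129.1]
(270, 255) [-85.8  17.3 153.7]
(298, 224) [  8.3  -1.8 135.2]
(285, 237) [-32.8   9.1 140.2]
[[-0.976  0.219 -0.   ]
 [ 0.219  0.976 -0.002]
 [-0.    -0.002 -1.   ]]
tool y yaw 1.3500361451206222
(-57, 21, 200) [0.48406631 0.09375684 0.2       ] tool delta [-451.8 -402.    53.1]
(45, -50, 197) [ 0.53852132 -0.01795552  0.197     ] tool delta [-529.4 -499.    56.3]
```

```bash
python3 - <<'E'
from h import *
W,o,a,_=base()
for n in("top","scene"):
    z=np.load(f"pics/{n}0.npz");B=toB(z["P"],o,a);hsv=cv2.cvtColor(z["b"],cv2.COLOR_BGR2HSV)
    near=(abs(B[...,0])<130)&(abs(B[...,1])<120)
    m=near&(B[...,2]>208)&(B[...,2]<235);p=B[m];print(n,"tube top",len(p),p.mean(0).round(1),p.min(0).round(1),p.max(0).round(1))
    r_=cv2.minEnclosingCircle(p[:,:2].astype(np.float32));print(r_)
    m=near&(B[...,2]>132)&(B[...,2]<165)&(B[...,1]>-12)&(B[...,0]<12);p=B[m]
    for x in range(-110,15,15):
        q=p[abs(p[:,0]-x)<7.5]
        if len(q):print(x,len(q),np.median(q,0).round(1),q[:,1].min().round(1),q[:,1].max().round(1))
E
```

```text
top tube top 138 [ 52.9 -63.7 217.4] [ 39.9 -77.7 208.3] [ 66.4 -48.3 225.1]
((53.645206451416016, -62.938602447509766), 14.83618450164795)
-95 26 [-91.8  20.3 150.3] 13.9 27.9
-80 44 [-79.7  17.7 149.2] 9.2 26.1
-65 38 [-65.   14.5 145.3] 7.7 21.9
-50 33 [-50.1  12.1 142.4] 5.6 18.6
-35 35 [-35.    8.3 140.1] 1.8 14.8
-20 33 [-20.2   5.7 137.4] -0.6 12.8
-5 42 [ -3.7   5.6 136.2] -5.0 19.0
10 44 [  7.    1.8 139.8] -9.9 16.1
scene tube top 118 [ 55.1 -67.5 217.5] [ 42.9 -79.9 209.5] [ 67.8 -51.1 224.3]
((54.18119812011719, -65.37126159667969), 15.036210060119629)
-95 20 [-90.4  17.  148.1] 11.3 24.5
-80 37 [-80.1  14.8 147.4] 10.4 23.0
-65 33 [-65.7  12.1 146.1] 5.1 24.5
-50 29 [-49.    9.3 141.4] 4.0 17.3
-35 29 [-34.3   5.2 140.2] 0.4 12.0
-20 29 [-19.9   3.2 137.2] -2.8 7.7
-5 41 [ -2.8   2.6 136.1] -7.6 17.2
10 33 [  9.4   1.6 138.1] -12.0 16.2
```

Emit:
play_rows([
  [1,[0,0,-4],10.6],
  [1,[0,0,-4],10.6],
  [1,[0,0,-4],10.6],
  [1,[0,0,-4],10.6],
  [1,[0,0,-4],10.6],
  [1,[0,0,-4],10.6],
  [1,[0,0,-4],10.6],
  [1,[0,0,-4],10.6],
])

```text
clock: 1.1
tool_pos: [0.1313, 0.5851, 0.2849]
ee_rot: [0.0, 0.754, 0.657, -0.0]
ft_force: [0.3, -0.3, -0.5]
width: -0.0
grip_force: 0.0
```

Emit:
play_rows([
  [1,[0,0,0],10.6],
  [1,[0,0,0],10.6],
  [1,[0,0,0],0],
])

```text
clock: 1.48
tool_pos: [0.2043, 0.559, 0.2848]
ee_rot: [-0.024, 0.828, 0.56, -0.021]
ft_force: [-0.6, 0.5, -0.4]
width: -0.0002
grip_force: 0.0
```

```bash
cat >> h.py <<'E'
W0,o0,A,_=base(); O=toW((8.5,-8.5,0),o0,A)[:2]
def go(*pts): # base-mm TCP targets -> tool deltas in mm from current
    s=r.sense();T=rot(s["ee_rot"]);c=s["tool_pos"]
    print("t",s["clock"],"base",toB(c,O,A).round(1),"F",s["ft_force"].round(1),"w",s["width"],"g",s["grip_force"],"q",s["joint_positions"].round(2),"yaw err deg",np.degrees(np.arctan2(T[1,1],T[0,1])-A).round(1))
    for p in pts:
        w=toW(p,O,A);print(p,(T.T@(w-c)*1000).round(1));c=w
E
python3 -c "
from h import *
go((-57,21,200),(-57,21,172))"
```

```text
t 1.475 base [-536.6  299.4  284.8] F [-0.6  0.5 -0.4] w -0.0002215178962580841 g 0.0 q [1.19 0.3  0.01 1.28 0.06 3.14] yaw err deg 7.2
(-57, 21, 200) [-336.2  445.2   59.1]
(-57, 21, 172) [ 0.2  1.8 27.9]
```

```bash
python3 -c "
from h import *
y=1.350-np.radians(106); T=np.array([[np.sin(y),np.cos(y),0],[-np.cos(y),np.sin(y),0],[0,0,-1]])
print(T, np.linalg.det(T))
print(T.T@(toW((-57,21,200),O,A)-[.1313,.585,.2848])*1000)"
```

```text
[[-0.47946855  0.87755907  0.        ]
 [-0.87755907 -0.47946855  0.        ]
 [ 0.          0.         -1.        ]] -1.0
[270.53149149 553.53125549  84.8       ]
```

Emit:
play_rows([
  [1,[-27,55,0],0],
  [1,[-27,55,0],0],
  [1,[-27,55,0],0],
  [1,[-27,55,0],0],
  [1,[-27,55,0],0],
  [1,[-27,55,0],0],
  [1,[-27,55,0],0],
  [1,[0,0,0],0],
])

```text
clock: 2.48
tool_pos: [0.4906, 0.2407, 0.261]
ee_rot: [-0.025, 0.828, 0.56, -0.021]
ft_force: [-0.3, 0.5, -0.5]
width: -0.0001
grip_force: 0.0
```

```bash
python3 -c "
from h import *
go((-57,21,200),(-57,21,176))"
```

```text
t 2.475 base [-131.4  161.   261. ] F [-0.3  0.5 -0.5] w -0.00010820183036145252 g 0.0 q [ 0.43  0.25 -0.12  1.25  0.04  2.38] yaw err deg 7.3
(-57, 21, 200) [-147.8   59.9   58.3]
(-57, 21, 176) [ 0.2  1.5 23.9]
```

Emit:
play_rows([
  [1,[0,0,0],7.3],
  [1,[0,0,0],0],
])

```text
clock: 2.72
tool_pos: [0.4881, 0.2442, 0.2616]
ee_rot: [-0.024, 0.86, 0.509, -0.022]
ft_force: [0.3, -0.0, -0.1]
width: 0.0001
grip_force: 0.0
```

```bash
python3 -c "
from h import *
go((-57,21,200),(-57,21,172),(-57,23,150),(-56,29,128),(-55,43,100),(-55,43,150))
print(rot(r.sense()['ee_rot']).round(3))"
```

```text
t 2.725 base [-135.3  162.8  261.6] F [ 0.3 -0.  -0.1] w 8.376892225099273e-05 g 0.0 q [ 0.44  0.25 -0.12  1.25  0.04  2.51] yaw err deg 0.4
(-57, 21, 200) [-141.5   81.1   58.6]
(-57, 21, 172) [ 0.4  1.8 27.9]
(-57, 23, 150) [ 2.3  1.4 21.9]
(-56, 29, 128) [ 6.3  2.4 21.8]
(-55, 43, 100) [14.4  2.9 27.7]
(-55, 43, 150) [ -0.7  -3.2 -49.9]
[[ 0.481  0.875 -0.063]
 [ 0.877 -0.481  0.018]
 [-0.014 -0.063 -0.998]]
```

Emit:
play_rows([
  [1,[-47,27,10],0],
  [1,[-47,27,10],0],
  [1,[-47,27,10],0],
  [1,[0,0,28],0],
  [1,[0,0,0],0],
])

```text
clock: 3.35
tool_pos: [0.486, 0.0819, 0.1994]
ee_rot: [-0.024, 0.86, 0.509, -0.024]
ft_force: [-0.0, 0.2, -1.3]
width: -0.0001
grip_force: 0.0
```

```bash
python3 -c "
from h import *
go((-57,21,172),(-57,23,150),(-56,29,128),(-55,43,98),(-55,43,160))
b,d=eyes.grab_frame('scene');cv2.imwrite('pics/s1.png',cv2.resize(b[170:330,220:400],None,fx=3.5,fy=3.5))"
```

```text
t 3.35 base [-58.   20.1 199.4] F [-0.   0.2 -1.3] w -0.00014026260268811908 g 0.0 q [ 0.15  0.19 -0.33  1.11  0.03  2.22] yaw err deg 0.4
(-57, 21, 172) [ 1.3  2.8 27.2]
(-57, 23, 150) [ 2.4  1.5 21.9]
(-56, 29, 128) [ 6.3  2.5 21.8]
(-55, 43, 98) [14.5  3.1 29.6]
(-55, 43, 160) [ -1.   -4.1 -61.9]
```

View pics/s1.png

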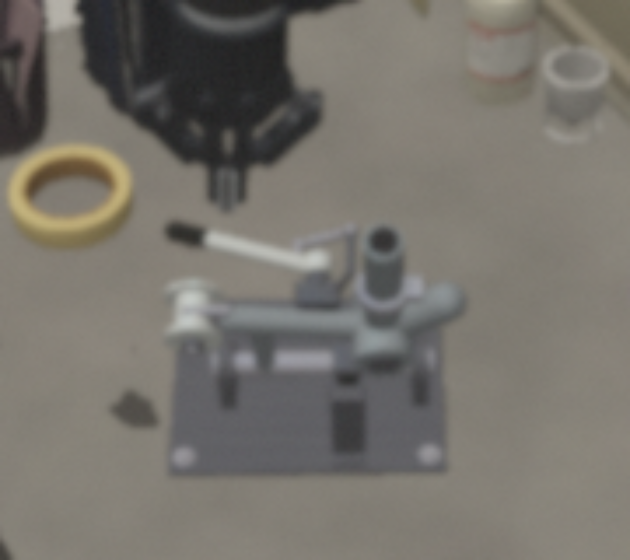

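The fingertips (crop 227,205) hang above and behind the white leg, about 30 mm over its middle, with the hub clear. I'll press now.

Emit:
play_rows([
  [1,[1,3,27],0],
  [1,[1,1,11],0],
  [1,[1,1,11],0],
  [1,[2,1,8],0],
  [1,[3,1,8],0],
  [1,[4,1,8],0],
  [1,[5,1,8],0],
  [1,[5,1,8],0],
])

```text
clock: 4.4
tool_pos: [0.5014, 0.0978, 0.1101]
ee_rot: [-0.024, 0.861, 0.508, -0.023]
ft_force: [-0.1, -0.6, 0.5]
width: 0.0004
grip_force: 0.0
```

```bash
python3 -c "
from h import *
go((-55,43,98),(-55,43,160))
b,d=eyes.grab_frame('scene');cv2.imwrite('pics/s2.png',cv2.resize(b[170:330,220:400],None,fx=3.5,fy=3.5))"
```

```text
t 4.4 base [-52.3  41.5 110.1] F [-0.1 -0.6  0.5] w 0.0003936402837342856 g 0.0 q [ 0.18  0.3  -0.41  0.92  0.03  2.25] yaw err deg 0.2
(-55, 43, 98) [ 1.7 -1.9 12.2]
(-55, 43, 160) [ -0.9  -3.9 -61.9]
```

View pics/s2.png

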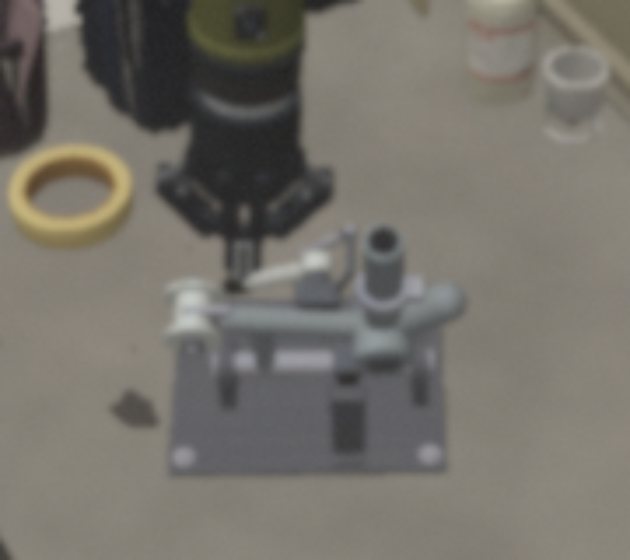

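The leg is being pushed down, about halfway, with the fingertips near its end at crop (235,270). The frame still rests on its bumper, so I'll keep going, moving towards the pivot.

Emit:
play_rows([
  [1,[3,3,7],0],
  [1,[3,3,7],0],
  [1,[2,3,7],0],
  [1,[1,3,7],0],
  [1,[0,2,2],0],
  [1,[0,0,0],0],
])

```text
clock: 5.2
tool_pos: [0.5165, 0.0992, 0.08]
ee_rot: [-0.023, 0.861, 0.508, -0.022]
ft_force: [0.9, -0.2, -0.7]
width: 0.0002
grip_force: 0.0
```

```bash
python3 -c "
from h import *
go((-55,43,98),(-55,43,160))
b,d=eyes.grab_frame('scene');cv2.imwrite('pics/s3.png',cv2.resize(b[170:330,220:400],None,fx=3.5,fy=3.5))"
```

```text
t 5.2 base [-39.8  50.1  80. ] F [ 0.9 -0.2 -0.7] w 0.00020709913613729648 g 0.0 q [ 0.17  0.36 -0.41  0.86  0.03  2.25] yaw err deg 0.2
(-55, 43, 98) [ -7.3 -16.3 -16.9]
(-55, 43, 160) [ -0.9  -3.9 -61.9]
```

View pics/s3.png

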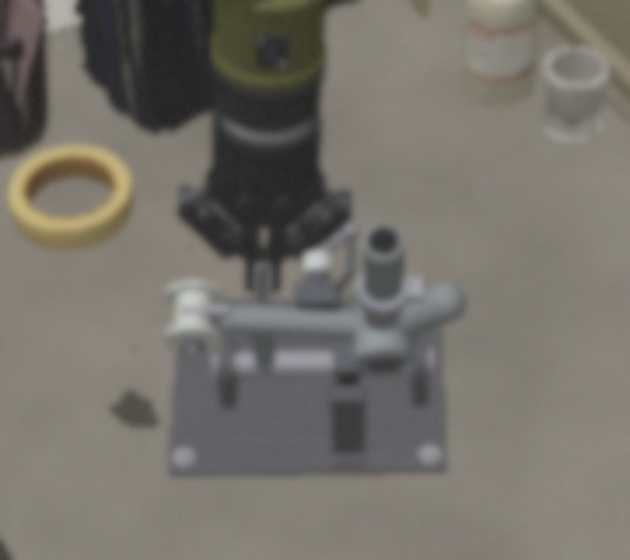

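The leg is no longer visible at the side, so it looks snapped down. I'll retreat up, opening, and check.

Emit:
play_rows([
  [1,[0,-10,0],0],
  [1,[0,-5,-40],0],
  [0.3,[0,0,-60],0],
  [0,[0,0,-60],0],
  [0,[0,0,-50],0],
  [0,[0,0,0],0],
])

```text
clock: 6.0
tool_pos: [0.5182, 0.1035, 0.2953]
ee_rot: [-0.022, 0.861, 0.508, -0.018]
ft_force: [-0.2, -0.3, -0.4]
width: 0.0723
grip_force: 0.0
```

```bash
python3 -c "
from h import *
go((45,-50,285),(45,-50,198))
b,d=eyes.grab_frame('scene');B=toB(cloud('scene',d),O,A)
near=(abs(B[...,0])<130)&(abs(B[...,1])<110)
m=near&(B[...,2]>208)&(B[...,2]<230);p=B[m];print('tube',len(p),cv2.minEnclosingCircle(p[:,:2].astype(np.float32)) if len(p) else 0)
m=near&(B[...,0]<-25)&(B[...,1]>5)&(B[...,2]>30)&(B[...,2]<170);print('leg px',m.sum(),B[m].mean(0))
cv2.imwrite('pics/s4.png',cv2.resize(b[140:330,220:400],None,fx=3,fy=3))"
```

```text
t 6.0 base [-40.4  54.7 295.3] F [-0.2 -0.3 -0.4] w 0.07234867178149948 g 0.0 q [ 0.18  0.21 -0.09  1.32  0.03  2.25] yaw err deg 0.3
(45, -50, 285) [-105.    85.4    6.4]
(45, -50, 198) [ 0.8  4.9 86.9]
tube 118 ((47.503440856933594, -57.367549896240234), 15.063135147094727)
leg px 7 [-56.69777734   7.53389401  47.5185954 ]
```

View pics/s4.png

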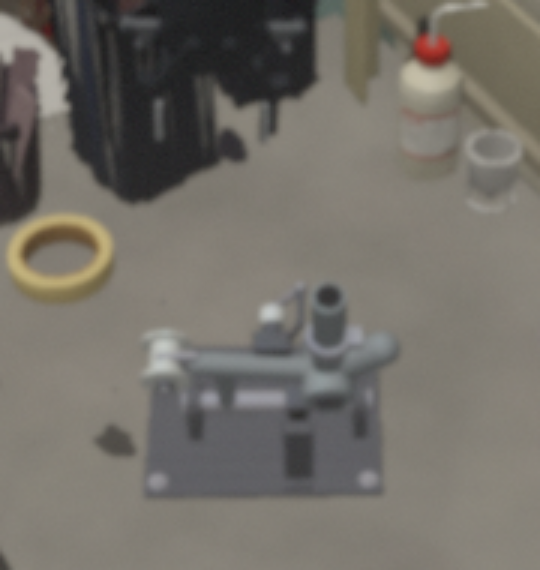

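The leg is gone from its folded position, so the kickstand is down. The tube top is at crop (328,293), still leaning. I'll move over it and grip.

Emit:
play_rows([
  [0,[-53,27,0],0],
  [0,[-53,27,0],0],
  [0,[0,32,6],0],
  [0,[0,2,43],0],
  [0,[0,3,43],0],
  [0,[0,0,0],0],
])

```text
clock: 6.8
tool_pos: [0.5349, -0.0319, 0.1903]
ee_rot: [-0.026, 0.861, 0.508, -0.026]
ft_force: [0.0, -0.7, 0.9]
width: 0.0857
grip_force: 0.0
```

```bash
python3 -c "
from h import *
go((46,-50,200),(46,0,208))
b,d=eyes.grab_frame('scene');cv2.imwrite('pics/s5.png',cv2.resize(b[140:330,220:400],None,fx=3,fy=3))"
```

```text
t 6.8 base [ 40.2 -55.4 190.3] F [ 0.  -0.7  0.9] w 0.08568901041603723 g 0.0 q [-0.07  0.29 -0.23  1.12  0.01  2.01] yaw err deg 0.2
(46, -50, 200) [  5.2   5.2 -10.2]
(46, 0, 208) [49.8 -0.4 -8.9]
```

View pics/s5.png

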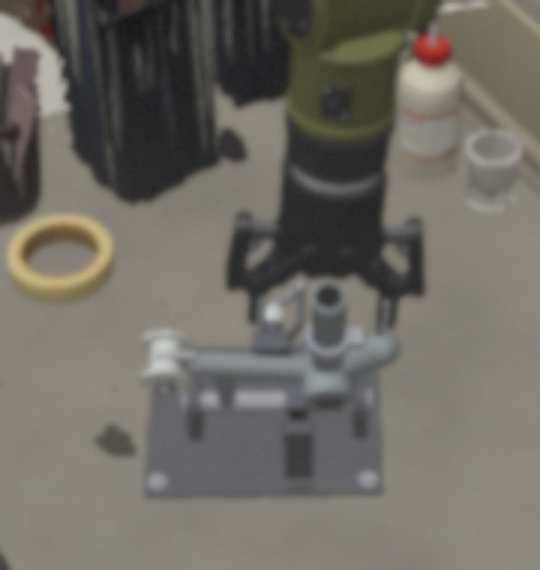

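The open fingers straddle the tube (tips at crop (252,320) and (385,330), tube at 328). I'll fine-tune and close.

Emit:
play_rows([
  [0,[5,6,-9],0],
  [0,[0,0,0],0],
  [0.7,[0,0,0],0],
  [0.8,[0,0,0],0],
  [1,[0,0,0],0],
  [1,[0,0,0],0],
  [1,[0,0,0],0],
  [1,[0,0,0],0],
], force=35)

```text
clock: 7.85
tool_pos: [0.5435, -0.0289, 0.2034]
ee_rot: [-0.027, 0.861, 0.508, -0.024]
ft_force: [-14.0, 6.7, 10.7]
width: 0.0282
grip_force: 33.8
```

```bash
python3 -c "
from h import *
go((46,-40,204),(46,-25,206),(46,-12,208),(46,0,208))"
```

```text
t 7.85 base [ 46.2 -48.7 203.4] F [-14.    6.7  10.7] w 0.02817423101801533 g 33.80466878414154 q [-0.06  0.29 -0.2   1.15  0.02  2.01] yaw err deg 0.2
(46, -40, 204) [ 8.7 -0.2 -0.7]
(46, -25, 206) [15.  -0.1 -2.2]
(46, -12, 208) [13.  -0.1 -2.2]
(46, 0, 208) [12.   0.  -0.2]
```

Emit:
play_rows([
  [1,[3,-1,-1],0],
  [1,[6,-1,-1],0],
  [1,[7,-1,-1],0],
  [1,[7,0,-1],0],
  [1,[7,0,-1],0],
  [1,[7,0,-1],0],
  [1,[6,0,0],0],
  [1,[0,0,0],0],
])

```text
clock: 8.85
tool_pos: [0.5645, 0.0087, 0.2098]
ee_rot: [-0.024, 0.861, 0.508, -0.023]
ft_force: [-7.5, 2.8, 10.8]
width: 0.028
grip_force: 36.5
```

```bash
python3 -c "
from h import *
go((46,0,208))"
```

```text
t 8.85 base [ 46.2  -5.5 209.8] F [-7.5  2.8 10.8] w 0.02797107642728932 g 36.4993554353714 q [ 0.01  0.32 -0.14  1.17  0.02  2.08] yaw err deg 0.2
(46, 0, 208) [ 5.6 -0.   1.8]
```

Emit:
play_rows([
  [1,[3,0,1],0],
  [1,[2,0,1],0],
  [1,[0,0,0],0],
  [1,[0,0,0],0],
  [1,[0,0,0],0],
])

```text
clock: 9.48
tool_pos: [0.5674, 0.0137, 0.2096]
ee_rot: [-0.024, 0.861, 0.508, -0.021]
ft_force: [-9.7, 4.9, 20.3]
width: 0.0283
grip_force: 37.1
```

```bash
python3 -c "
from h import *
go((46,0,208))
b,d=eyes.grab_frame('scene');B=toB(cloud('scene',d),O,A)
old=np.load('pics/scene0.npz')['P'];B0=toB(old,O,A)
for n,X in(('old',B0),('new',B)):
  for z in range(110,230,15):
    m=(abs(X[...,0]-45)<9)&(abs(X[...,2]-z)<7.5)&(abs(X[...,1])<90)
    if m.sum():print(n,z,m.sum(),np.percentile(X[m][:,1],[5,20,50]).round(1))
cv2.imwrite('pics/s6.png',cv2.resize(b[170:330,220:400],None,fx=3.5,fy=3.5))"
```

```text
t 9.475 base [4.630e+01 2.000e-01 2.096e+02] F [-9.7  4.9 20.3] w 0.028322547388478343 g 37.05497860908508 q [ 0.01  0.32 -0.14  1.17  0.02  2.09] yaw err deg 0.3
(46, 0, 208) [-0.2 -0.2  1.6]
old 110 60 [-52.1 -49.8 -44.9]
old 125 25 [-44.1 -43.3 -41.4]
old 140 12 [-52.6 -52.3 -51. ]
old 155 38 [-56.5 -53.9 -52.3]
old 170 18 [-59.  -57.7 -54.8]
old 185 28 [-63.7 -62.4 -59.6]
old 200 25 [-67.8 -66.4 -64.3]
old 215 85 [-69.9 -67.3 -60.2]
new 110 54 [-36.3 -33.8 -31. ]
new 125 56 [-33.5 -25.3 -18.4]
new 140 31 [-20.  -18.6 -15.8]
new 155 34 [-24.5 -23.  -20.1]
new 170 37 [-22.  -20.1 -17.9]
new 185 34 [-21.2 -19.8 -17.9]
new 200 41 [-22.2 -20.2 -18.3]
new 215 35 [-21.9 -19.4 -18.3]
```

View pics/s6.png

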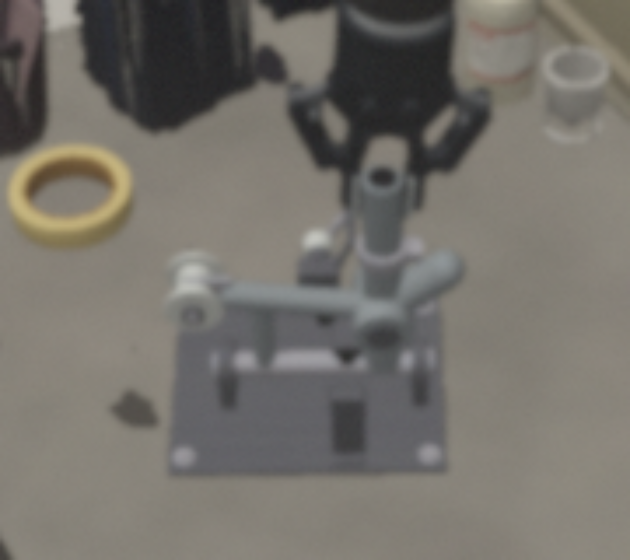

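The tube face is at y ≈ -20 mm from z = 155 to 215, so it stands upright, held in the fingers (crop 383,185), with the kickstand down. I'll relieve the vertical load, then hand in.

Emit:
play_rows([
  [1,[1,0,-1],0],
  [1,[0,0,-1],0],
  [1,[0,0,0],0],
  [1,[0,0,0],0],
  [1,[0,0,0],0],
  [1,[0,0,0],0],
])

```text
clock: 10.28
tool_pos: [0.5675, 0.0141, 0.2097]
ee_rot: [-0.024, 0.861, 0.508, -0.022]
ft_force: [-7.1, 2.7, 9.2]
width: 0.028
grip_force: 36.7
```

```bash
python3 -c "
from h import *
go((46,0,208))
print(workorder.job_done())"
```

```text
t 10.275 base [ 46.2   0.6 209.7] F [-7.1  2.7  9.2] w 0.028029591589429626 g 36.65017068386078 q [ 0.01  0.32 -0.13  1.17  0.02  2.09] yaw err deg 0.3
(46, 0, 208) [-0.6 -0.1  1.8]
the job is handed in; nothing more can be done
None
```

The job is handed in (no verdict came back): kickstand snapped down as judged from the camera views, frame measured upright and held near the top of the seat tube at about 37 N, and the tape roll, cup and dropper bottle never approached, at 10.3 s on the clock.

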